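# Show the vial rack from the sample drawer

### The job

Pull the top drawer of the cabinet smoothly out to its stop, without a jerk, and leave it fully out. Then lift the yellow vial rack up out of it, keeping it level so that all its vials stay in their holes, and hold it in the air, still and level, its underside at least 5 cm above the top edge of the drawer front, for a few seconds so that a colleague can check the vials against the run list; finish while still holding it. Leave the jar standing in the drawer and the two bottles on the bench where they are.

Things in the scene. Friction and masses are not known exactly. Their poses are not given: they have to be found in the camera images.
- cabinet: White steel cabinet fixed on the bench, 340 wide x 310 deep x 190 mm high, two drawers with blue fronts. Origin: on the bench (z = 0), middle of its front edge; x points from the front into the cabinet, y along the front, z up. Drawers slide out along -x (the front faces roughly world -y); their fronts are 15 mm thick, at x = -15 to 0 when shut. Top drawer front: 69 to 177 mm above the bench.
- top_drawer (a joint): Travel of the top drawer in m: 0 shut, 0.19 fully out at its stop. Friction about 2 N plus light drag; stays where left. Holds the rack and the jar. Inner floor 84 mm above the bench, 304 wide x 268 mm deep, starting 6 mm behind the cabinet's front edge when shut; side and back walls rise to 148 mm above the bench.
- top_drawer_handle (a point): Centre of the top drawer's steel bar handle: level round bar, 11 mm thick, 140 mm long along the cabinet's y, its axis 40 mm in front of the drawer front's face, 160 mm above the bench (17 mm below the front's top edge, 30 mm below the cabinet's top), on two 8 mm stubs 60 mm either side of the middle. Moves with the drawer; axes as the cabinet's.
- vial_rack: Loose yellow vial rack in the top drawer: block 66 (x) x 176 (y) x 24 mm high, eight holes 23.5 mm wide, 18 deep (x = +-15, y = +-42, +-71 mm); in its middle an upright white grip plate 12 mm thick (x), 40 wide (y), up to 86 mm above the underside. Origin: centre of underside, z up. 0.3 to 0.5 kg with its six vials, a little heavier towards -y.
- rack_grip (a point): Where to take the rack: middle of the white grip plate, 68 mm above the rack's underside, 18 mm below the plate's top. Fingers close along its x (axes as the rack's); beside the plate there is free room for them above the block, the nearest vials being 31 mm away along y.
- stir_bar_jar: Loose white jar with a green cap, 42 mm in diameter, 55 mm high, standing in the same drawer beside the rack, towards the cabinet's -y. Origin: centre of its underside. A bystander.
- amber_bottle: Loose amber bottle with a red cap, 70 mm in diameter, 150 mm high, standing on the bench in front of the drawers. Origin: centre of its underside. A bystander.
- white_bottle: Loose white bottle with a blue cap, 64 mm in diameter, 140 mm high, standing on the bench in front of the drawers. Origin: centre of its underside. A bystander.
- vial0: Loose closed amber glass vial, red cap, 22 mm in diameter, 46 mm high, 22 g, standing in the rack's hole at x = -15, y = -71 mm, its foot 6 mm above the rack's underside. Origin: centre of its foot.
- vial1: Loose closed amber glass vial, silver cap, 22 mm in diameter, 46 mm high, 22 g, standing in the rack's hole at x = +15, y = -71 mm, its foot 6 mm above the rack's underside. Origin: centre of its foot.
- vial2: Loose closed amber glass vial, silver cap, 22 mm in diameter, 46 mm high, 22 g, standing in the rack's hole at x = -15, y = -42 mm, its foot 6 mm above the rack's underside. Origin: centre of its foot.
- vial3: Loose closed amber glass vial, blue cap, 22 mm in diameter, 46 mm high, 22 g, standing in the rack's hole at x = +15, y = -42 mm, its foot 6 mm above the rack's underside. Origin: centre of its foot.
- vial4: Loose closed amber glass vial, silver cap, 22 mm in diameter, 46 mm high, 22 g, standing in the rack's hole at x = +15, y = +42 mm, its foot 6 mm above the rack's underside. Origin: centre of its foot.
- vial5: Loose closed amber glass vial, blue cap, 22 mm in diameter, 46 mm high, 22 g, standing in the rack's hole at x = -15, y = +71 mm, its foot 6 mm above the rack's underside. Origin: centre of its foot.

How it is judged (in metres and radians):
On the way, in this order (a step that is already met when the one before it is completed fails the run):
1. the top drawer is fully out at its stop, the rack still standing in it (value of joint top_drawer above 0.184 m and height (world z) of vial_rack below 0.1 m), for 0.2 s.
2. the rack is held by the gripper clear of everything, level and still, with all its vials, its underside at least 45 mm above the drawer front's top edge, for two seconds (height (world z) of vial_rack above 0.222 m and angle between vial_rack's own z axis and vertical below 0.1 rad and linear speed of vial_rack below 0.025 m/s and angular speed of vial_rack below 0.2 rad/s and contact force between the fingers and vial_rack above 1 N and contact force between vial_rack and cabinet below 0.1 N and z of vial0 in the frame of vial_rack between 0 and 0.014 m and z of vial1 in the frame of vial_rack between 0 and 0.014 m and z of vial2 in the frame of vial_rack between 0 and 0.014 m and z of vial3 in the frame of vial_rack between 0 and 0.014 m and z of vial4 in the frame of vial_rack between 0 and 0.014 m and z of vial5 in the frame of vial_rack between 0 and 0.014 m), for 2 s.
At the end, for the whole second after the job is handed in: Gripper holds the rack clear of the cabinet, underside at least 45 mm above the drawer front's top edge (z > 222 mm), level within 0.10 rad, under 25 mm/s and 0.2 rad/s, six vials in their holes; drawer at least 172 mm out, jar upright in it; bottles upright within 30 mm of their places (all of step 2 and value of joint top_drawer above 0.172 m and angle between each of stir_bar_jar, amber_bottle, white_bottle's own z axis and vertical below 0.25 rad and z of stir_bar_jar in the frame of cabinet between 0.074 and 0.1 m and distance of each of amber_bottle, white_bottle from where it was at the start of the episode below 0.03 m); the arm keeps its last pose, push and grip.
It fails at once if the rack is tilted by more than 0.26 rad (15 degrees) (angle between vial_rack's own z axis and vertical above 0.26 rad).
It fails at once if the top drawer is jerked (faster than 0.45 m/s) (velocity of joint top_drawer above 0.45 m/s or velocity of joint top_drawer below -0.45 m/s).
It fails at once if a vial leaves its hole (z of any of vial0, vial1, vial2, vial3, vial4, vial5 in the frame of vial_rack above 0.02 m).
It fails at once if the jar or a bottle is tipped (over 0.4 rad), or a bottle is moved by more than 40 mm (angle between any of amber_bottle, white_bottle, stir_bar_jar's own z axis and vertical above 0.4 rad or distance of any of amber_bottle, white_bottle from where it was at the start of the episode above 0.04 m).
It also fails if it takes over 58 s, if anything falls off the work surface, if the arm or the gripper's body presses on something with over 40 N, if the wrist force passes 120 N, or if a joint passes its speed limit or range.

### The arm

A 6-joint arm with a two-finger parallel gripper is mounted at the origin on the work surface. World frame = base frame: x ahead of the robot, y to its left, z up, the work surface at z = 0. Lengths are in m, angles in degrees, forces in N, time in s.
With the tool pointing down it reaches from about 0.325 to 0.85 m from the base axis. Payload 15.5 kg.
Tool frame: the origin (TCP) lies midway between the tips of the shut fingers; the grasp point (between the pads) lies 19 mm behind it; z points along the fingers, y is the line along which they close (so a half turn about z gives the same grasp; the last joint's range is limited). The gripper opens to 91 mm and grips with 3 to 60 N. Pads are 32 mm wide; open, the fingers measure 118 mm over their backs; the gripper's body (76 mm by 178 mm) begins 60 mm behind the grasp point.
Start: joints at [-71.534, 28.281, 77.091, -0, 74.628, -5.472], TCP at [0.254, -0.571, 0.214] pointing down, gripper open.
Joint ranges: [-166.48, 166.48], [-47.26, 123.95], [12.59, 153.08], [-70.14, 250.14], [6.76, 159.57], [-176.63, 176.63]. Speed limits (degrees/s): [108.29, 108.29, 147.25, 172.46, 172.46, 172.46].

### API

Orientations are given as a 3x3 rotation matrix whose columns are the frame's x, y, z axes.
In Python, from bench import ctrl gives the robot as it stands. The module is installed in compiled form; this text tells all that it offers. Calls block until the motion is done:
- ctrl.goto(position, orientation): joint-space move of the TCP to a pose.
- ctrl.move_l(position, vel=0.15, ori=None, contact_N=None): straight line of the TCP; ori=None keeps the orientation; vel is the mean speed in m/s. With contact_N (N) it stops when the force on the tool has changed by that much, and returns True; else False.
- ctrl.movej(angles): joint-space move.
- ctrl.command_gripper(opening): opening from 0.0 (shut) to 1.0 (fully open); the grip force is fixed at half the most; returns when the fingers have stopped.
- ctrl.sleep(seconds).
- ctrl.ik(position, orientation): joint angles nearest the present ones, or None.
- ctrl.read_camera(name): name is "scene" or "top" or "wrist"; returns the picture (400x640x3 uint8, blue, green, red); there is no depth.
- ctrl.camera_params(name): a dict with "fx", "fy", "cx", "cy" (pixels), "D" ([k1, k2, p1, p2, k3] as OpenCV has them; the pictures are not rectified), "pose" (4x4, takes a point from camera to world coordinates); the wrist camera has in their place "T_tool_cam" (4x4, takes a point from camera to tool coordinates, whose origin is the TCP and whose axes are the flange's). Camera axes: x right, y up, looking along -z (the intrinsics and any distortion apply to the point x, -y, -z); pixel columns grow to the right and rows downward; lengths in m; the calibration is good to about 2 mm. A picture is of the moment at which its call begins: read the wrist's pose just before it. camera_params takes no time and is no camera call.
A pose or a line that the arm cannot do raises ctrl.MotionError and nothing moves.
- ctrl.sign_off(): hands the job in; it is judged then, once.
Readings, each from a call of its own:
- ctrl.current_t(): time.
- ctrl.current_q(): joint angles.
- ctrl.current_dq(): joint speeds.
- ctrl.current_effort(): joint torques, N m.
- ctrl.current_tool_pos(): TCP position.
- ctrl.current_eef_rot(): TCP orientation.
- ctrl.current_contact_force(): force on the tool from outside, world axes, zero at the start.
- ctrl.current_wrist_torque(): the same for the moment, N m.
- ctrl.current_grip_width(): opening from 0.0 (shut) to 1.0 (fully open).
- ctrl.current_grasp_force(): force on a finger pad.
Only numpy, scipy, OpenCV 4.12 (cv2) and the standard library are available. Lean on these libraries where they do the work, as an engineer would, in place of code of your own. Each camera call takes 0.05 s, during which the arm holds its last target. There are 200 camera calls.

## Working session

There is one attempt and no reset: what is moved stays moved. The work goes in short steps, each a Python script; the robot and the scene stay as the last script left them, time stands still between calls to the robot, and variables do not carry over. Pictures are saved under pics/ and viewed, at most 10 in all, crops included, and the job is handed in when it is done.

```bash
mkdir -p pics; python3 - <<'E'
from bench import ctrl
import cv2,numpy as np
for n in ("scene","top","wrist"):
    im=ctrl.read_camera(n); cv2.imwrite(f"pics/{n}0.png",im)
    p=ctrl.camera_params(n); print(n,{k:np.round(v,4).tolist() for k,v in p.items()})
print(ctrl.current_t(),ctrl.current_eef_rot().round(3) if hasattr(ctrl.current_eef_rot(),'round') else ctrl.current_eef_rot())
E
```

```text
scene {'fx': 419.4832, 'fy': 419.4832, 'cx': 316.8668, 'cy': 205.8783, 'D': [-0.0586, 0.0, 0.0, 0.0, 0.0], 'pose': [[0.4795, -0.6003, 0.6401, 1.1682], [0.8774, 0.3397, -0.3387, -0.359], [-0.0142, 0.7241, 0.6896, 0.7099], [0.0, 0.0, 0.0, 1.0]]}
top {'fx': 457.2536, 'fy': 457.2536, 'cx': 323.8909, 'cy': 192.0125, 'D': [0.0141, 0.0, 0.0, 0.0, 0.0], 'pose': [[-0.0137, 0.9843, -0.1758, 0.4223], [-0.9999, -0.0148, -0.0049, -0.0502], [-0.0074, 0.1757, 0.9844, 1.1422], [0.0, 0.0, 0.0, 1.0]]}
wrist {'fx': 286.1657, 'fy': 286.1657, 'cx': 317.871, 'cy': 198.9915, 'D': [-0.0365, 0.0, 0.0, 0.0, 0.0], 'T_tool_cam': [[-0.0002, 0.9709, 0.2396, 0.0664], [1.0, 0.0005, -0.0009, -0.0006], [-0.001, 0.2396, -0.9709, -0.1712], [0.0, 0.0, 0.0, 1.0]]}
0.15 [[ 0.914  0.406 -0.   ]
 [ 0.406 -0.914  0.001]
 [ 0.    -0.001 -1.   ]]
```

View pics/scene0.png

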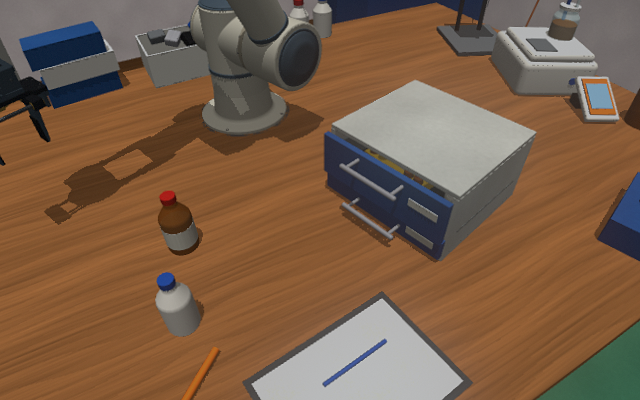

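View pics/top0.png

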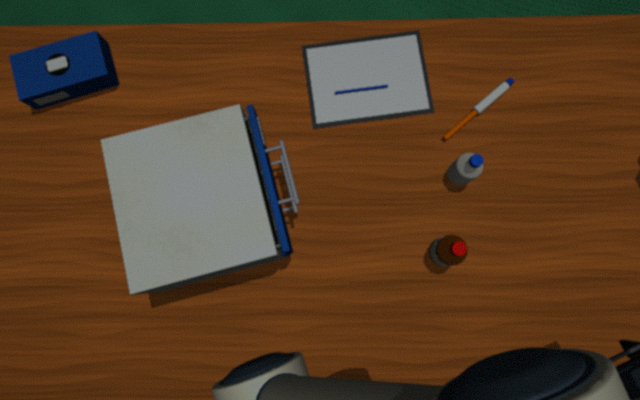

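The scene view shows the cabinet with its top drawer slightly ajar. The top handle runs about (345,165)-(395,195) in scene and about (282,142)-(297,212) in top. The bottles are well in front, at about (465,165) and (450,250) in top. I'll zoom in to get the handle ends.

```bash
python3 - <<'E'
import cv2,numpy as np
a=cv2.imread("pics/scene0.png")[130:255,310:460]; b=cv2.imread("pics/top0.png")[90:265,230:310]
a=cv2.resize(a,None,fx=3.2,fy=3.2,interpolation=cv2.INTER_CUBIC);b=cv2.resize(b,None,fx=3.2,fy=3.2,interpolation=cv2.INTER_CUBIC)
c=np.zeros((560,480+256,3),np.uint8);c[:400,:480]=a;c[:560,480:]=b;cv2.imwrite("pics/m.png",np.clip(c*1.4,0,255).astype(np.uint8))
E
```

```text
(no output)
```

View pics/m.png

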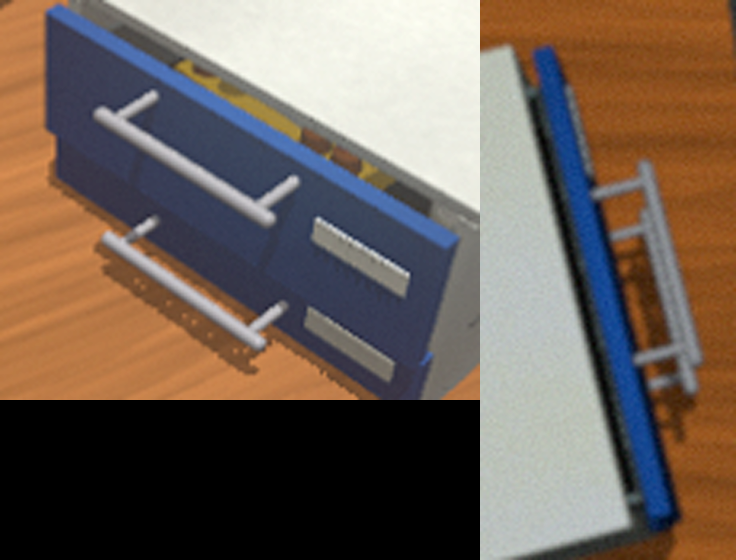

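The crops show the top handle's ends. In the scene crop they are at (102,115) and (268,216). In the top crop they are at (697,362) and (647,163), in matching order. Next I triangulate them.

```bash
cat > h.py <<'E'
from bench import ctrl
import cv2,numpy as np
def ray(p,uv,T=None):
    K=np.array([[p["fx"],0,p["cx"]],[0,p["fy"],p["cy"]],[0,0,1]]);T=np.array(p["pose"]) if T is None else T
    q=cv2.undistortPoints(np.array([[uv]],float),K,np.array(p["D"],float))[0,0]
    d=T[:3,:3]@np.array([q[0],-q[1],-1]);return T[:3,3],d/np.linalg.norm(d)
def tri(rays):
    A=[np.eye(3)-np.outer(d,d) for _,d in rays]
    x=np.linalg.solve(sum(A),sum(a@o for a,(o,_) in zip(A,rays)))
    return x,max(np.linalg.norm(a@(x-o)) for a,(o,_) in zip(A,rays))
def plane(r,z): o,d=r;return o+d*(z-o[2])/d[2]
def wristT():
    T=np.eye(4);T[:3,:3]=ctrl.current_eef_rot();T[:3,3]=ctrl.current_tool_pos()
    return T@np.array(ctrl.camera_params("wrist")["T_tool_cam"])
E
python3 - <<'E'
from h import *
S=ctrl.camera_params("scene");P=ctrl.camera_params("top")
s=lambda u,v:ray(S,(310+u/3.2-.35,130+v/3.2-.35)); t=lambda u,v:ray(P,(230+(u-480)/3.2-.35,90+v/3.2-.35))
E=[]
for a,b in (((102,115),(697,362)),((268,216),(647,163))):
    x,e=tri([s(*a),t(*b)]);E.append(x);print(x.round(4),round(e,4))
d=E[1]-E[0];print("len",np.linalg.norm(d),"mid",sum(E)/2,"yaw of bar",np.degrees(np.arctan2(d[1],d[0])))
for n,uv in (("cnr",(102,140)),("cnr",(240,105)),("cnr",(131,293))): print(n,plane(ray(P,uv),.19).round(4))
im=cv2.imread("pics/top0.png")
# cabinet top lines by contour
m=cv2.inRange(im,(90,90,90),(255,255,255));cs,_=cv2.findContours(m[60:320,80:290],cv2.RETR_EXTERNAL,cv2.CHAIN_APPROX_NONE)
c=max(cs,key=cv2.contourArea)+[80,60];r=cv2.approxPolyDP(c,8,True)[:,0];
for q in r: print(q,plane(ray(P,q),.19).round(4))
for n,uv,z in(("white",(476,160),.14),("amber",(459,248),.15)):print(n,plane(ray(P,uv),z).round(3))
E
```

```text
[0.5753 0.0137 0.1607] 0.0015
[0.7141 0.0468 0.166 ] 0.0008
len 0.14272217720306668 mid [0.64471204 0.03028185 0.16335854] yaw of bar 13.422940628868146
cnr [0.7136 0.4322 0.19  ]
cnr [0.7887 0.1357 0.19  ]
cnr [0.3895 0.35   0.19  ]
[239 105] [0.7887 0.1379 0.19  ]
[101 140] [0.7137 0.4343 0.19  ]
[130 293] [0.3895 0.352  0.19  ]
[276 253] [0.4658 0.0553 0.19  ]
white [ 0.669 -0.388  0.14 ]
amber [ 0.473 -0.334  0.15 ]
```

Two independent measurements agree. Triangulation puts the handle centre at (0.645, 0.030, 0.163), with bar length 143 mm against 140 mm. The cabinet's top outline gives yaw 14.3°, which predicts x = 0.644 with the drawer about 13 mm ajar. Now I grasp the handle and pull.

```bash
cat >> h.py <<'E'
yaw=np.radians(14.3);cx=np.array([-np.sin(yaw),np.cos(yaw),0])
def down(y): z=np.array([0,0,-1.]);return np.column_stack([np.cross(y,z),y,z])
R=down(-cx)
def st(s): print(s,round(ctrl.current_t(),2),np.round(ctrl.current_tool_pos(),4),"F",np.round(ctrl.current_contact_force(),1),"g",round(ctrl.current_grip_width()*91,1),round(ctrl.current_grasp_force(),1))
E
python3 - <<'E'
from h import *
h=np.array([.6445,.0303,.141])
ctrl.command_gripper(.4)
ctrl.goto(h+[0,0,.12],R);st("above")
print(ctrl.move_l(h,.08,contact_N=6));st("down")
ctrl.command_gripper(0);st("closed")
p=np.array(ctrl.current_tool_pos())
print(ctrl.move_l(p-cx*.192,.07,contact_N=12));st("pulled")
print("pull",(np.array(ctrl.current_tool_pos())-p)@-cx)
ctrl.sleep(.3);st("settled")
cv2.imwrite("pics/top1.png",ctrl.read_camera("top"))
E
```

```text
above 3.64 [0.6445 0.0295 0.2609] F [ 0.7 -0.5 -0.2] g 36.5 0.0
False
down 5.29 [0.6448 0.0303 0.1415] F [-0.2  0.9 -0.7] g 36.5 0.0
closed 5.82 [0.6445 0.0304 0.1411] F [-0.5  1.5  1.5] g 10.2 30.0
True
pulled 8.02 [ 0.6878 -0.1402  0.141 ] F [-0.6  2.3  7.6] g 10.1 30.0
pull 0.17602235370489883
settled 8.32 [ 0.6878 -0.1402  0.1411] F [-0.6  1.7  6.7] g 10.5 30.0
```

View pics/top1.png

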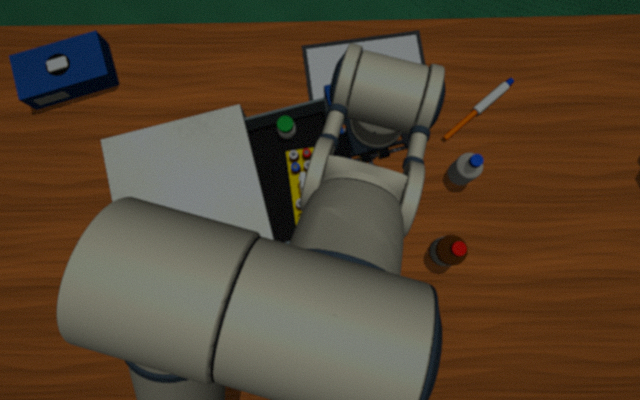

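The pull stopped by contact after 176 mm, which with the 13 mm it was ajar makes 189 mm. The picture shows the drawer out, the yellow rack at about (300,185) and the jar's green cap at (286,126). I'll tug again to confirm the stop, then release and look with the wrist camera.

```bash
python3 - <<'E'
from h import *
p=np.array(ctrl.current_tool_pos())
print(ctrl.move_l(p-cx*.006,.02,contact_N=15));st("tug")
print("extra",(np.array(ctrl.current_tool_pos())-p)@-cx)
ctrl.command_gripper(.4);st("open")
p=np.array(ctrl.current_tool_pos());p[2]=.30;ctrl.move_l(p,.15)
for i,d in enumerate((np.array([0,0,0]),-.07*R[:,0])):
    q=p+cx*.10+d;q[2]=.36;ctrl.move_l(q,.15);ctrl.sleep(.3)
    np.save(f"T{i}.npy",wristT());cv2.imwrite(f"pics/w{i}.png",ctrl.read_camera("wrist"));st("view")
a=np.hstack([cv2.resize(cv2.imread(f"pics/w{i}.png"),(400,250)) for i in (0,1)])
cv2.imwrite("pics/w01.png",a)
E
```

```text
True
tug 8.58 [ 0.6877 -0.1402  0.1411] F [-1.   2.1  6.4] g 10.2 30.0
extra -4.333141799689464e-05
open 9.17 [ 0.6873 -0.1392  0.1407] F [ 0.2 -0.3 -0.2] g 36.3 0.0
view 11.65 [ 0.6627 -0.0427  0.3597] F [ 0.7 -0.6  0.1] g 36.5 0.0
view 12.62 [ 0.5951 -0.0595  0.3597] F [ 0.6 -0.7 -0.9] g 36.4 0.0
```

View pics/w0.png

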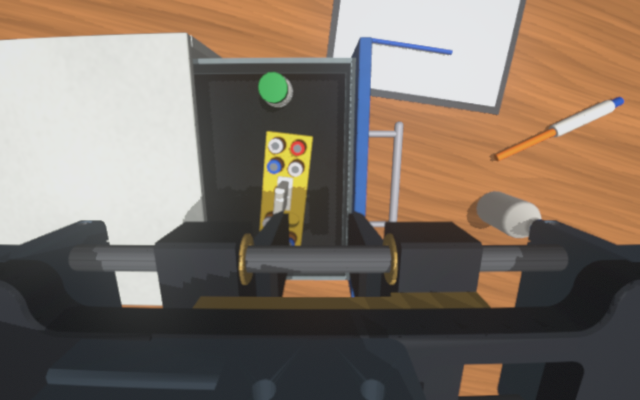

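View pics/w1.png

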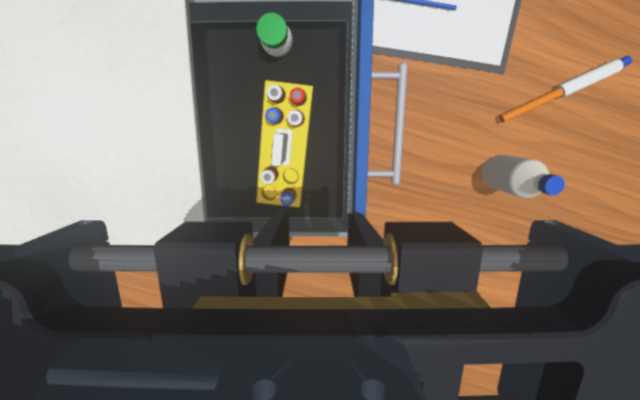

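The wrist view shows the rack at about (283,143) and its white plate top at about (282,147), with the jar beyond at (275,35). I'll take one more view from further back for the stereo pair and segment the plate and block.

```bash
python3 - <<'E'
from h import *
p=np.array(ctrl.current_tool_pos());ctrl.move_l(p-.05*R[:,0],.15);ctrl.sleep(.3)
np.save("T2.npy",wristT());cv2.imwrite("pics/w2.png",ctrl.read_camera("wrist"))
W=ctrl.camera_params("wrist")
o=[]
for i in (1,2):
    im=cv2.imread(f"pics/w{i}.png");hsv=cv2.cvtColor(im,cv2.COLOR_BGR2HSV)
    y=cv2.inRange(hsv,(20,130,90),(35,255,255));y[:,:225]=0;y[:,345:]=0;y[215:]=0
    c=np.vstack([k for k in cv2.findContours(y,0,1)[0] if cv2.contourArea(k)>30]);hull=cv2.convexHull(c)
    T=np.load(f"T{i}.npy")
    P=np.array([plane(ray(W,q,T),.108)[:2] for q in hull[:,0].astype(float)],np.float32)
    r=cv2.minAreaRect(P*1000);b=cv2.boundingRect(hull);print(i,"block mm",r,b)
    c8=cv2.resize(im[b[1]-25:b[1]+b[3]+10,b[0]-10:b[0]+b[2]+10],None,fx=4,fy=4,interpolation=cv2.INTER_CUBIC)
    print("crop off",b[0]-10,b[1]-25,c8.shape);o.append(c8)
h=max(a.shape[0] for a in o);o=[cv2.copyMakeBorder(a,0,h-a.shape[0],0,5,0) for a in o]
a=np.hstack(o);cv2.imwrite("pics/pl.png",a[:600,:800]);print(a.shape)
E
```

```text
1 block mm ((621.657470703125, 0.9226722717285156), (177.84423828125, 68.33287811279297), 7.560983657836914) (256, 80, 57, 128)
crop off 246 55 (652, 308, 3)
2 block mm ((621.5494995117188, 0.8980941772460938), (178.14239501953125, 68.48982238769531), 7.60176944732666) (255, 41, 58, 135)
crop off 245 16 (680, 312, 3)
(680, 630, 3)
```

View pics/pl.png

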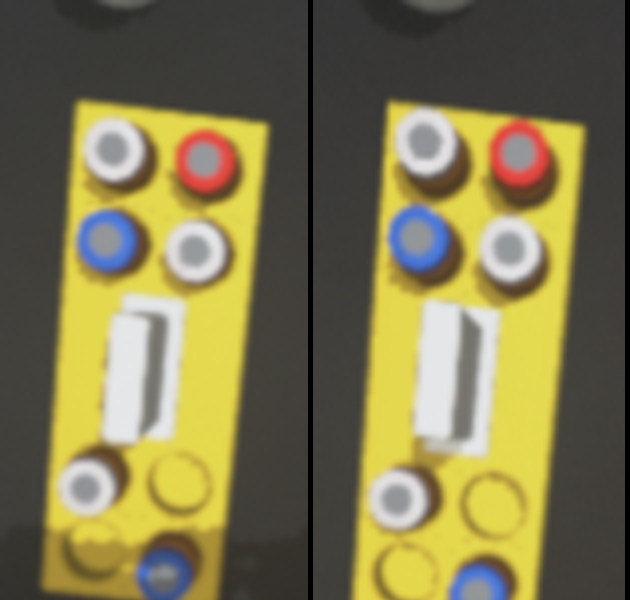

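Both views agree on the block: centre (0.6216, 0.0009), yaw 7.6°, 178 x 68 mm at its 108 mm top height. The plate's top face is centred at crop (127,379) in the left view and (438,369) in the right. I triangulate that for its height and position.

```bash
python3 - <<'E'
from h import *
W=ctrl.camera_params("wrist");T1,T2=np.load("T1.npy"),np.load("T2.npy")
A=[(114,314),(152,318),(138,443),(103,440)];B=[(424,300),(463,304),(452,438),(414,434)];C=[]
for a,b in zip(A,B):
    r1=ray(W,(246+a[0]/4-.375,55+a[1]/4-.375),T1);r2=ray(W,(245+(b[0]-313)/4-.375,16+b[1]/4-.375),T2)
    x,e=tri([r1,r2]);C.append(x);print(x.round(4),round(e,4),plane(r1,.17).round(4)[:2],plane(r2,.17).round(4)[:2])
print(np.mean(C,0))
# block height: far-end corners
for a,b in (((77,100),(389,100)),((269,124),(585,126))):
    print(tri([ray(W,(246+a[0]/4-.375,55+a[1]/4-.375),T1),ray(W,(245+(b[0]-313)/4-.375,16+b[1]/4-.375),T2)]))
E
```

```text
[0.6404 0.0087 0.1709] 0.0002 [0.6404 0.0086] [0.6404 0.0091]
[ 0.6421 -0.0029  0.1712] 0.0002 [ 0.6421 -0.003 ] [ 0.6421 -0.0025]
[ 0.6032 -0.0074  0.1688] 0.0003 [ 0.6033 -0.0073] [ 0.6032 -0.0078]
[0.6016 0.0036 0.1707] 0.0 [0.6015 0.0037] [0.6016 0.0037]
[6.21790872e-01 4.84872219e-04 1.70380098e-01]
(array([0.7047452 , 0.04484968, 0.11144101]), np.float64(9.428890932156773e-05))
(array([ 0.71362925, -0.02089979,  0.10833903]), np.float64(9.361070792988073e-05))
```

The plate top is at (0.622, 0.0005, 0.170), which matches 84 + 86 mm. Its yaw of 7.6° agrees with the block. I grasp at 152 mm, shifted 4 mm toward the heavier -y end, and lift.

```bash
python3 - <<'E'
from h import *
a=np.radians(7.6);rx=np.array([-np.sin(a),np.cos(a),0]);G=down(-rx)
g=np.array([.6218,.0007,.1334])+.004*G[:,0]
ctrl.command_gripper(.5)
ctrl.goto(g+[0,0,.13],G);st("above")
print(ctrl.move_l(g,.07,contact_N=6));st("down")
ctrl.command_gripper(0);ctrl.sleep(.3);st("grip")
ctrl.move_l(g+[0,0,.02],.03);st("lift1")
ctrl.move_l(g+[0,0,.168],.06);st("up")
ctrl.sleep(1);st("hold");print("M",np.round(ctrl.current_wrist_torque(),2))
np.save("T3.npy",wristT())
cv2.imwrite("pics/s3.png",np.vstack([ctrl.read_camera("scene")[40:290,200:560],ctrl.read_camera("wrist")[0:250,140:500]]))
E
```

```text
above 14.45 [0.6257 0.0012 0.2636] F [-1.3 -0.5  0.4] g 45.4 0.0
False
down 16.46 [0.6259 0.0012 0.1337] F [-0.1  0.6  1.1] g 45.4 0.0
grip 17.37 [0.6257 0.0013 0.1333] F [-0.9  0.6 -1.5] g 11.6 30.0
lift1 18.18 [0.6256 0.0012 0.1533] F [-0.2 -0.2 -4. ] g 11.5 30.0
up 20.8 [0.6257 0.0012 0.3012] F [-0.5  0.6 -3.9] g 11.8 30.0
hold 21.8 [0.6258 0.0012 0.3014] F [ 0.1 -0.8 -3.7] g 11.4 30.0
M [ 0.06  0.08 -0.02]
```

View pics/s3.png

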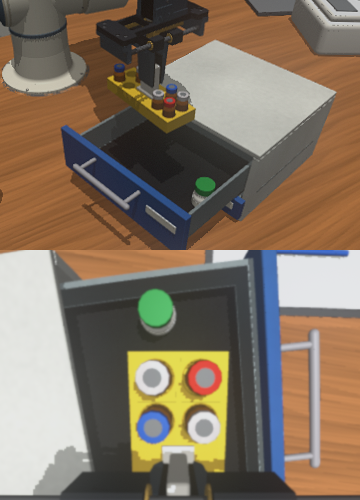

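The scene view shows the rack in the air at about (150,95) with all six vials in place. The drawer is out and the jar stands at (204,190). I'll check the level from the far edge in the wrist view (corners at (128,101) and (228,100) in the crop), then hold and hand in.

```bash
python3 - <<'E'
from h import *
W=ctrl.camera_params("wrist");T=np.load("T3.npy");t=np.array(ctrl.current_tool_pos());Rt=np.array(ctrl.current_eef_rot())
for z in (.268,.276,.284):
    a,b=[plane(ray(W,(140+u,v),T),z) for u,v in ((128,101.5),(228,100.5))]
    print(z,"width",np.linalg.norm(a-b).round(4),"x from tcp",((a+b)/2-t)@Rt[:,0])
ctrl.sleep(3);st("hold")
E
```

```text
0.268 width 0.0683 x from tcp 0.08469563593009444
0.276 width 0.0656 x from tcp 0.08397401122995632
0.284 width 0.0629 x from tcp 0.08325238652981831
hold 24.9 [0.6258 0.0012 0.3014] F [-0.8 -0.5 -3.8] g 11.8 30.0
```

The far edge measures 65.6 mm at the height expected for a level rack (66 mm) and lies 84 mm from the TCP, as predicted. The rack is level and still, so I hand in.

```bash
python3 -c "
from bench import ctrl
print(ctrl.sign_off())"
```

```text
the job is handed in; nothing more can be done
None
```

The job is handed in: the drawer is out at its stop and the gripper holds the rack level and still, its underside about 7 cm above the drawer front's top edge, all six vials in place, jar still standing in the drawer, bottles never approached (sign-off returned no verdict).

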